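# Unlock the keyhole carrier plate and hold it up level with its kit

### The arm

A 6-joint arm with a two-finger parallel gripper is mounted at the origin on a cart in front of the work surface, level with it; the furniture and walls round the work are solid. World frame = base frame: x ahead of the robot, y to its left, z up, the work surface at z = 0. Lengths are in mm, angles in rad, forces in N, time in s.
With the tool pointing down it reaches from about 350 to 975 mm from the base axis. Payload 7.1 kg.
Tool frame: the origin (TCP) lies on the front face of the gripper's body, between the roots of the fingers; the fingertips stand 80 mm ahead of it and the grasp point (between the pads) lies 61 mm ahead of it (env.tips_ahead is the distance from the TCP to the fingertips, in mm); z points along the fingers, y is the direction in which the jaws open and shut (so a half turn about z gives the same grasp; the last joint's range is limited). The gripper opens to 88 mm and grips with 3 to 60 N. Pads are 20 mm wide; open, the fingers measure 115 mm over their backs; the gripper's body (75 mm by 178 mm) begins 61 mm behind the grasp point.
Start: joints at [1.3, 0.423, 1.63, -0, 1.089, -0.019], TCP at [155.686, 605.283, 302.675] pointing down, gripper open.
Joint ranges: [-3, 3], [-0.9, 2.11], [0.09, 2.58], [-1.31, 4.45], [0.11, 2.69], [-2.54, 2.54]. Speed limits (rad/s): [2.39, 2.39, 3.01, 3.14, 3.14, 3.14].

### API

Orientations are given as a unit quaternion [x, y, z, w].
In Python, from station import env, set_gripper, viewer, workorder gives the robot as it stands. Calls block until the motion is done:
- env.reach(position, orientation): joint-space move of the TCP to a pose.
- env.move_l(position, rot=None, rate=150, f_stop=None): straight line of the TCP; rot=None keeps the orientation; rate is the mean speed in mm/s. With f_stop (N) it stops when the force on the tool has changed by that much, and returns True; else False.
- env.move_joints(angles): joint-space move.
- set_gripper(opening): finger opening in mm; the grip force is fixed at half the most; returns when the fingers have stopped.
- env.hold(seconds).
- env.ik(position, orientation): joint angles nearest the present ones, or None.
- env.read_state(): the state.
- viewer.camera(name): name is "side" or "top" or "wrist"; returns the picture (480x640x3 uint8, blue, green, red); there is no depth.
- viewer.camera_params(name): a dict with "fx", "fy", "cx", "cy" (pixels), "pose" (4x4, takes a point from camera to world coordinates); the wrist camera has in their place "tool_from_camera" (4x4, takes a point from camera to tool coordinates, whose origin is the TCP and whose axes are the flange's). Camera axes: x right, y up, looking along -z (the intrinsics and any distortion apply to the point x, -y, -z); pixel columns grow to the right and rows downward; lengths in mm; the calibration is good to about 2 mm. A picture is of the moment at which its call begins: read the wrist's pose just before it. camera_params takes no time and is no camera call.
A pose or a line that the arm cannot do raises env.IKError and nothing moves.
- workorder.sign_off(): hands the job in, once; it reports no verdict.
The state is a dict: "time_s": time; "qpos": joint angles; "dq": joint speeds; "tau": joint torques, N m; "tool_pos": TCP position; "orientation": TCP orientation; "force": force on the tool from outside, world axes, zero at the start; "wrist_torque": the same for the moment, N m; "width": finger opening in mm.
Only numpy, scipy, OpenCV 4.12 (cv2) and the standard library are available. Lean on these libraries where they do the work, as an engineer would, in place of code of your own. Each camera call takes 0.05 s, during which the arm holds its last target. There are 200 camera calls.

### The job

The carrier plate with its loose kit of parts (a flat steel tab, a bolt and a nut) is locked under the heads of the two studs on its base: take it by the red handle, slide it along its slots until both stud heads stand in the round ends of the keyholes, and lift it straight off. Finish while holding it up over the base, level and still, its underside about 20 cm above the table and all three parts still lying on it; do not put it down or let go. Keep it level all the way and leave the other things on the table where they are.

Things in the scene. Friction and masses are not known exactly. Their poses are not given: they have to be found in the camera images.
- plate: loose aluminium carrier plate, 150 mm along its x, 280 mm along its y, 6 mm thick, with a red handle and loose parts on it; with them it weighs under 1 kg and balances at the handle. Origin: centre of the underside; z up. It starts 30 mm above the table on the rails, locked, and is freed by sliding it 24 to 38 mm towards its own +y
- grip (a point): centre of the grip bar of the plate's red handle: a flat bar, 12 mm thick along the plate's x, 100 mm long along its y, 30 mm high, its centre 63 mm above the plate's underside (93 mm above the table at the start), on uprights at y = +-40 mm, 39 mm of free space below the bar. Close the fingers across the 12 mm, from above
- entry_a (a point): centre of the 37 mm wide round end of the plate's first keyhole, on the plate's top face (plate frame x +45, y -107.5 mm). From it a slot 16 mm wide runs 35 mm to the plate's +y. At the start the stud's neck stands in the slot; the plate can be lifted off only with the round ends over the heads (4.5 mm play all round)
- entry_b (a point): centre of the round end of the plate's second keyhole, the same size, on the plate's top face (plate frame x -45, y +72.5 mm), its slot also to the plate's +y
- fixture: the base, bolted to the table: blue sole plate 165 x 310 mm with two dark rest rails along its y, their rest buttons 30 mm above the table, and two headed studs. Origin: centre of its underside on the table; its axes are parallel to the plate's while the plate is on the studs
- stud_a (a point): centre of the top of the first stud's head (28 mm across, 6 mm high, neck 12 mm), 45 mm above the table; in the slot the plate has 3 mm of play below the head and 2 mm to each side of the neck. entry_a must come over it. Fixture frame x +45, y -90 mm
- stud_b (a point): centre of the top of the second stud's head (same size), 45 mm above the table; entry_b must come over it. Fixture frame x -45, y +90 mm
- steel_tab: loose dark flat steel tab, 50x100x6 mm, lying along the plate's y on the -x -y quarter of the carrier plate; origin at the centre of its underside
- hex_bolt: loose bright hex bolt lying on its side along the plate's y, 71 mm long, head 28x24 mm, on the +x +y quarter of the carrier plate; origin at the centre of its underside
- hex_nut: loose bright hex nut, 28x24 mm, 13 mm high, lying on the carrier plate on the +x side of the handle; origin at the centre of its underside
- helmet: bystander: tall yellow welding helmet, 265x270 mm, 308 mm high, standing at the back left; fixed, an obstacle to the arm
- tin: bystander: closed metal tin, 92x139x44 mm, left on the table; origin at the centre of its underside
- paint_marker: bystander: white paint marker with a red cap, 136 mm long, 18 mm thick, near left; origin at the centre of its underside
- grinding_disc: bystander: dark grinding disc with a red centre, 115 mm across, 6 mm high, on the right; origin at the centre of its underside
Things that resemble listed ones, but are neither listed nor needed, are in the scene too. Leave any green or purple look-alike of the steel_tab alone.

How it is judged:
By the outcome, as a careful person would: the job done as asked, in the order asked, and still so for the second after the job is handed in, while the arm keeps its last pose, push and grip.
It also fails if it takes over 42 s, if anything falls off the work surface, if the arm or the gripper's body presses on something with over 40 N, if the wrist force passes 120 N, or if a joint passes its speed limit or range.

## Working session

There is one attempt and no reset: what is moved stays moved. The work goes in short steps, each a Python script; the robot and the scene stay as the last script left them, time stands still between calls to the robot, and variables do not carry over. Pictures are saved under pics/ and viewed, about 8 in all and at most 12, crops included, and the job is handed in when it is done.

```bash
ls; mkdir -p pics; python3 - <<'E'
from station import env,viewer
import cv2,numpy as np
np.set_printoptions(precision=4,suppress=True)
for n in("top","side"):
    cv2.imwrite(f"pics/{n}0.png",viewer.camera(n)); print(n,viewer.camera_params(n))
print(viewer.camera_params("wrist")); print(env.read_state())
E
```

```text
pics
top {'fx': 439.0852692398473, 'fy': 439.0852692398473, 'cx': 318.27232997526244, 'cy': 244.60316312721636, 'pose': array([[   0.007 ,    0.9965,   -0.0828,  423.4016],
       [  -0.9999,    0.0064,   -0.0078,    3.3514],
       [  -0.0072,    0.0828,    0.9965, 1169.1102],
       [   0.    ,    0.    ,    0.    ,    1.    ]])}
side {'fx': 587.0811300869401, 'fy': 587.0811300869401, 'cx': 327.3452961511372, 'cy': 236.40569854356877, 'pose': array([[    0.9917,     0.0807,    -0.1002,   374.728 ],
       [   -0.1284,     0.6754,    -0.7262, -1028.2991],
       [    0.0091,     0.733 ,     0.6801,  1022.8906],
       [    0.    ,     0.    ,     0.    ,     1.    ]])}
{'fx': 384.2729686144115, 'fy': 384.2729686144115, 'cx': 316.47197741812766, 'cy': 234.22629551403298, 'tool_from_camera': array([[ -0.001 ,   0.9651,   0.2618,  71.0022],
       [  1.    ,   0.0009,   0.0004,   0.213 ],
       [  0.0002,   0.2618,  -0.9651, -81.7853],
       [  0.    ,   0.    ,   0.    ,   1.    ]])}
{'time_s': 0.1, 'qpos': array([ 1.3   ,  0.4238,  1.6306, -0.    ,  1.0886, -0.019 ]), 'dq': array([ 0.0005, -0.0008, -0.0028, -0.0004, -0.0003,  0.    ]), 'tau': array([  0.0008, -54.5615, -27.4323,   0.0646,   0.0188,  -0.    ]), 'tool_pos': array([155.614, 604.909, 301.984]), 'orientation': array([ 0.1256,  0.9921, -0.0007, -0.0001]), 'force': array([-0.2636,  0.5383, -0.5193]), 'wrist_torque': array([ 0.0116, -0.0464,  0.0246]), 'width': 87.78349178748554}
```

View pics/top0.png

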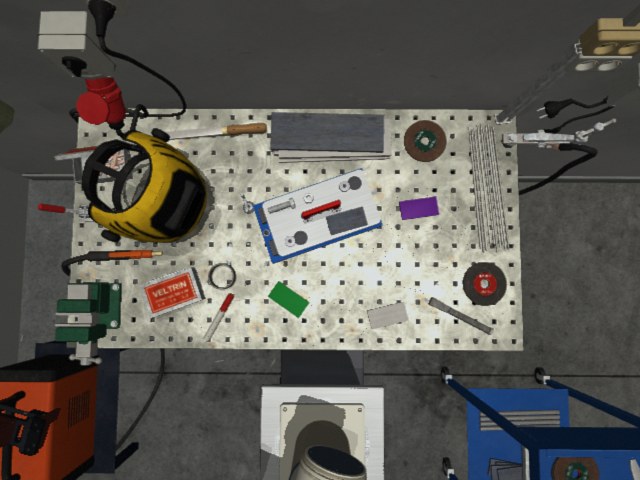

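View pics/side0.png

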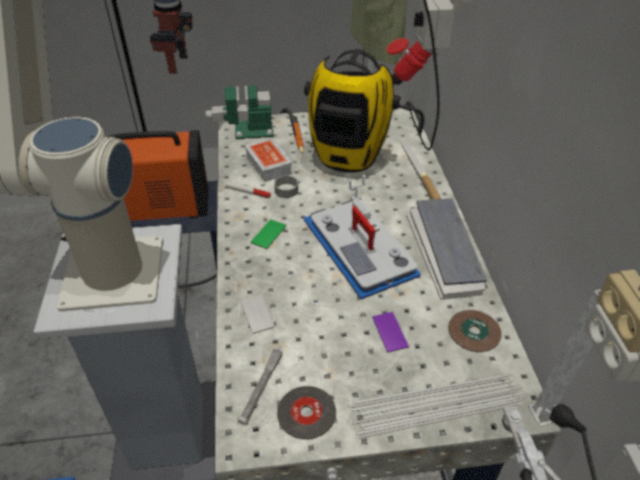

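Top view: the plate with its red handle is at (321,208). The bolt is at (283,206) on the left, so plate +y points left and down. The dark tab is at (348,221), and the stud ends are at (297,238) and (348,184).

Look-alikes:
- **Tab:** green (288,299), purple (419,208) and a grey one on the table (387,316). None are needed.
- **Red things:** marker cap (228,300), tin (172,291) and disc centre (485,283). Only the bar on the plate is a handle.

The helmet lies in the arm's sweep, so I'll localise it first.

```bash
cat > h.py <<'E'
import numpy as np,cv2
from station import env,viewer,set_gripper
from scipy.spatial.transform import Rotation as R
np.set_printoptions(precision=2,suppress=True)
def cam(n,st=None):
    c=viewer.camera_params(n)
    if n=="wrist":
        T=np.eye(4);T[:3,:3]=R.from_quat(st["orientation"]).as_matrix();T[:3,3]=st["tool_pos"]
        c["pose"]=T@c["tool_from_camera"]
    return c
def ray(c,uv):
    d=np.array([(uv[0]-c["cx"])/c["fx"],-(uv[1]-c["cy"])/c["fy"],-1.])
    d=c["pose"][:3,:3]@d; return c["pose"][:3,3],d/np.linalg.norm(d)
def onz(c,uv,z):
    o,d=ray(c,uv); return o+d*(z-o[2])/d[2]
def tri(rays):
    A=sum(np.eye(3)-np.outer(d,d) for o,d in rays);b=sum((np.eye(3)-np.outer(d,d))@o for o,d in rays)
    p=np.linalg.solve(A,b); return p,[np.linalg.norm(np.cross(d,p-o)) for o,d in rays]
def proj(c,p):
    q=np.linalg.inv(c["pose"])@np.append(p,1); return np.array([c["cx"]+c["fx"]*q[0]/-q[2],c["cy"]-c["fy"]*q[1]/-q[2]])
def red(im):
    h=cv2.cvtColor(im,cv2.COLOR_BGR2HSV)
    return cv2.inRange(h,(0,150,60),(8,255,255))|cv2.inRange(h,(172,150,60),(180,255,255))
def down(yaw): # tool z down, tool y along world angle yaw
    y=np.array([np.cos(yaw),np.sin(yaw),0]);z=np.array([0,0,-1.]);x=np.cross(y,z)
    return R.from_matrix(np.c_[x,y,z]).as_quat()
E
python3 - <<'E'
from h import *
t,s=cam("top"),cam("side")
print("helmet base side",[onz(s,p,0) for p in((315,160),(345,170),(385,155))],"top",[onz(t,p,150) for p in((88,200),(208,190),(150,130),(160,240))])
rs=[]
for n,c,b in(("top",t,(295,190,350,225)),("side",s,(340,195,385,255))):
    m=red(cv2.imread(f"pics/{n}0.png"));k=np.zeros_like(m);k[b[1]:b[3],b[0]:b[2]]=1;m*=k
    r=cv2.minAreaRect(np.argwhere(m)[:,::-1].astype(np.float32));print(n,r)
    if n=="top": rs.append(ray(c,r[0]));bx=cv2.boxPoints(r);print([onz(c,p,108) for p in bx])
    else: rs.append(ray(c,(363,220)))
print(tri(rs))
for n,yw in(("+x",0.33),):
  for yaw in(yw,yw+np.pi):
    q=down(yaw);print(yaw,q,env.ik([470,0,330],q),env.ik([480,0,140],q))
q0=env.read_state()["orientation"]; print(R.from_quat(q0).as_matrix())
E
```

```text
helmet base side [array([531.91, 400.13,   0.  ]), array([613.22, 340.42,   0.  ]), array([744.53, 401.34,  -0.  ])] top [array([610.1 , 555.05, 150.  ]), array([635.57, 272.23, 150.  ]), array([780.03, 415.01, 150.  ]), array([516.48, 381.33, 150.  ])]
top ((320.6000061035156, 208.30001831054688), (4.743415832519531, 39.52847671508789), 71.56504821777344)
[array([590.39,  54.13, 108.  ]), array([621.78, -37.27, 108.  ]), array([610.68, -40.97, 108.  ]), array([579.33,  50.36, 108.  ])]
side ((362.792724609375, 226.86587524414062), (43.2601318359375, 15.461203575134277), 51.34019088745117)
(array([602.69,   6.6 ,  97.72]), [np.float64(0.43599385290153764), np.float64(0.4359938529013567)])
0.33 [0.58 0.81 0.   0.  ] [-0.03  0.16  1.94 -0.    1.05 -0.36] [-0.02  0.49  2.04 -0.    0.62 -0.35]
3.471592653589793 [ 0.81 -0.58  0.    0.  ] None None
[[-0.97  0.25 -0.  ]
 [ 0.25  0.97 -0.  ]
 [ 0.   -0.   -1.  ]]
```

The helmet fills x 510–780, y 270–555, so I'll retract to a small radius, swing past it, and then take two wrist views of the plate.

```bash
python3 - <<'E'
from h import *
import json
st=env.read_state()
try: env.move_l([115,415,400],rate=300)
except env.IKError as e: print("ik",e)
q=down(0.33)
env.reach([440,0,400],q)
out=[]
u=np.array([-np.sin(.33),np.cos(.33),0])
for i,(d,z) in enumerate(((-75,290),(0,290))):
    env.reach(np.array([601,6,z])+u*d,q); env.hold(.2)
    st=env.read_state(); im=viewer.camera("wrist"); cv2.imwrite(f"pics/w{i}.png",im)
    out.append({k:np.array(st[k]).tolist() for k in("tool_pos","orientation")})
    print(st["time_s"],st["tool_pos"],st["qpos"],st["force"])
json.dump(out,open("w.json","w"))
E
```

```text
3.9833 [625.01 -64.44 291.59] [-0.12  0.44  1.63  0.    1.07 -0.45] [0.49 0.33 0.25]
4.6333 [601.4    5.16 290.27] [-0.01  0.4   1.69 -0.    1.04 -0.34] [ 0.19 -0.06 -0.16]
```

View pics/w0.png

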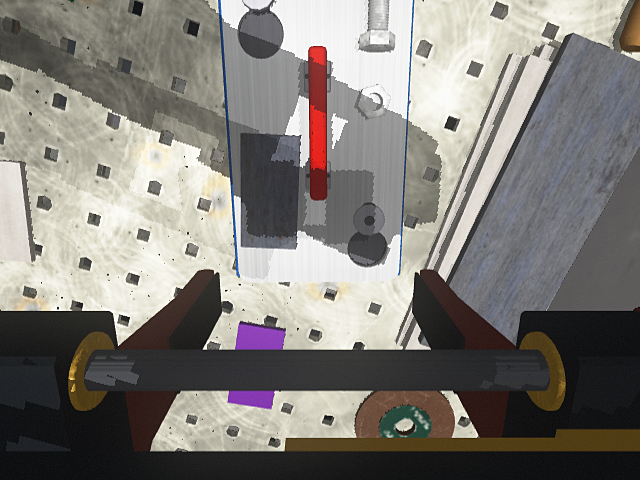

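View pics/w1.png

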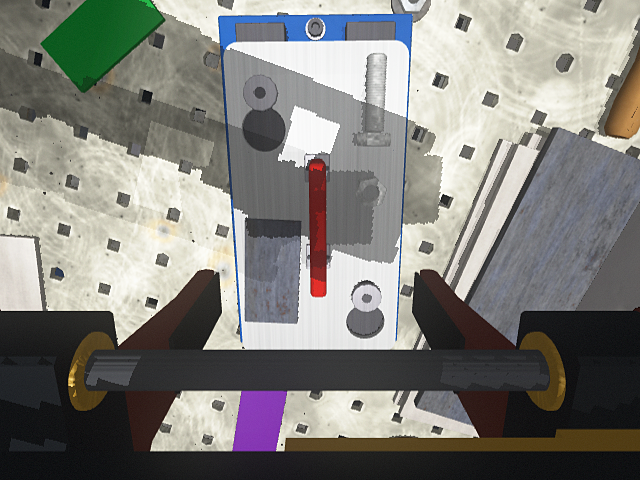

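Both views show the red bar at (317,123) in w0 and (318,227) in w1. The stud heads sit plate-+y (up) of the dark round holes. In w1, stud_b (260,93) is over hole b (264,129) and stud_a (367,297) is over its hole. In w0, stud_a is at (369,220) with hole a at (367,248). Next I'll measure these.

```bash
python3 - <<'E'
from h import *
import json
w=json.load(open("w.json"))
I=[cv2.imread(f"pics/w{i}.png") for i in(0,1)];C=[cam("wrist",x) for x in w]
ends=[]
for im,c in zip(I,C):
    m=red(im);m[:, :295]=0;m[:,340:]=0;m[310:]=0
    m=cv2.morphologyEx(m,cv2.MORPH_OPEN,np.ones((5,5)))
    r=cv2.minAreaRect(np.argwhere(m)[:,::-1].astype(np.float32));b=cv2.boxPoints(r);b=b[np.argsort(b[:,1])]
    e=[(b[0]+b[1])/2,(b[2]+b[3])/2];ends.append(e);print(r,e)
for k in(0,1): print("end",k,tri([ray(C[i],ends[i][k]) for i in(0,1)]))
print("bar dir at z108 each view:")
for i in(0,1):
    a,b=[onz(C[i],e,108) for e in ends[i]];d=a-b;print((a+b)/2,np.linalg.norm(d),np.degrees(np.arctan2(-d[0],d[1])))
cr=[]
for i,(u,v) in((1,(262,112)),(1,(366,305)),(0,(368,234))):
    p=cv2.resize(I[i][v-45:v+45,u-35:u+35],None,fx=5,fy=5,interpolation=cv2.INTER_CUBIC)
    g=cv2.cvtColor(p,cv2.COLOR_BGR2GRAY)
    cs=cv2.HoughCircles(cv2.medianBlur(g,7),cv2.HOUGH_GRADIENT,1,30,param1=80,param2=25,minRadius=65,maxRadius=120)
    if cs is not None:
        for x,y,r in cs[0][:5]:
            cv2.circle(p,(int(x),int(y)),int(r),(0,255,0),1);print(i,"px",u-35+x/5,v-45+y/5,"r",r/5)
    cr.append(p)
cv2.imwrite("pics/crop.png",np.hstack(cr)[:,:1050]); cv2.imwrite("pics/crop.png",cv2.resize(np.hstack(cr),None,fx=.74,fy=.74))
t=[onz(C[0],(369,220),45),onz(C[1],(367,297),45)];print("stud_a",t, "tri",tri([ray(C[0],(369,220)),ray(C[1],(367,297))]));print("stud_b",onz(C[1],(260,93),45),"entry b",onz(C[1],(264,129),36),"entry a",onz(C[0],(367,248),36))
E
```

```text
((317.5, 122.5), (153.0, 17.0), 90.0) [array([317.5,  46. ], dtype=float32), array([317.5, 199. ], dtype=float32)]
((316.9999694824219, 229.49996948242188), (132.99996948242188, 15.999998092651367), 90.0) [array([317., 163.], dtype=float32), array([317., 296.], dtype=float32)]
end 0 (array([586.39,  52.26, 105.12]), [np.float64(0.13345245767606762), np.float64(0.13345245767623287)])
end 1 (array([618.33, -41.16, 105.17]), [np.float64(0.2264902838093487), np.float64(0.22649028380922168)])
bar dir at z108 each view:
[602.53   5.58 108.  ] 97.67826898757303 18.92550195836079
[601.94   6.21 108.  ] 97.6826021968854 18.817457158028404
1 px 262.9 129.9 r 22.560001
1 px 260.9 92.3 r 18.2
1 px 362.9 321.9 r 16.6
1 px 367.1 299.7 r 15.06
1 px 369.3 320.3 r 14.94
1 px 363.7 315.5 r 18.68
0 px 368.1 247.5 r 19.18
0 px 369.5 220.5 r 16.28
stud_a [array([671.02, -54.02,  45.  ]), array([671.02, -53.03,  45.  ])] tri (array([672.08, -54.72,  40.71]), [np.float64(0.16371483419193048), np.float64(0.16371483419218047)])
stud_b [526.87  85.28  45.  ] entry b [536.81  59.28  36.  ] entry a [680.61 -80.86  36.  ]
```

View pics/crop.png

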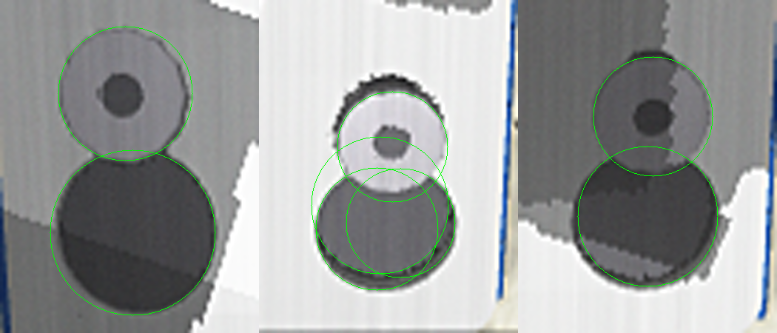

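The holes and heads are clean circles. Handle centre is at about (602.4,5.6), top z≈105 (text says 108), yaw ≈19°. The entry-to-stud offset is 27.8 mm (b) and 28.7 mm (a) along plate +y, so the slide is about 28.3 mm. Now I'll grasp, take the weight slightly and slide.

```bash
python3 - <<'E'
from h import *
yaw=.332;q=down(yaw)
env.move_l([602.3,5.8,215],rot=q,rate=150)
print(env.move_l([602.3,5.8,154],rate=80,f_stop=15)); env.hold(.2)
a=env.read_state();print(a["time_s"],a["tool_pos"],a["force"])
set_gripper(5); env.hold(.2)
a=env.read_state();print(a["time_s"],a["tool_pos"],a["force"],a["wrist_torque"],a["width"])
cv2.imwrite("pics/g.png",viewer.camera("wrist"));cv2.imwrite("pics/gt.png",viewer.camera("side"))
E
```

```text
False
6.4417 [602.6    5.81 154.57] [-0.3  -0.77  0.81]
7.7917 [602.31   5.8  153.99] [-0.03  0.37  0.09] [-0.09 -0.01  0.26] 11.823996361918338
```

View pics/g.png

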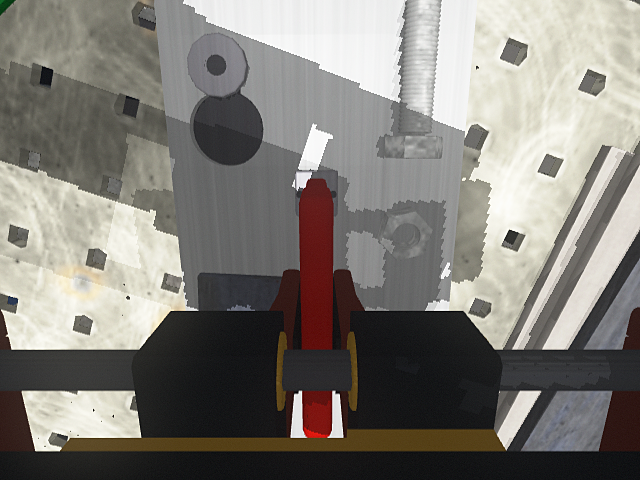

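The bar is held between the pads (11.8 mm). Stud_b (216,65) and hole b (227,129) are visible for a closer measurement of the slide. Next is a slight lift, then the slide.

```bash
python3 - <<'E'
from h import *
yaw=.332;u=np.array([-np.sin(yaw),np.cos(yaw),0])
a=env.read_state();c=cam("wrist",a)
d=onz(c,(216.5,65),45)-onz(c,(227,129),36);print("offset",d,"along",d@u,"across",d@[np.cos(yaw),np.sin(yaw),0])
p=np.array([602.3,5.8,154.])
print(env.move_l(p+[0,0,1.3],rate=10,f_stop=20));env.hold(.1);a=env.read_state();print(a["tool_pos"],a["force"],a["wrist_torque"])
print(env.move_l(p+[0,0,1.3]+u*28.3,rate=25,f_stop=15));env.hold(.3)
a=env.read_state();print(a["time_s"],a["tool_pos"],a["force"],a["wrist_torque"],a["width"],(a["tool_pos"]-p)@u)
cv2.imwrite("pics/s.png",viewer.camera("wrist"))
E
```

```text
offset [-10.23  26.45   9.  ] along 28.339525256383848 across -1.0534238656367076
False
[601.84   5.8  154.75] [ 0.27  0.24 -6.67] [-0.04  0.04 -0.  ]
False
9.8583 [593.09  32.46 155.28] [-0.51  0.65 -6.27] [-0. -0. -0.] 11.95941809847317 28.208273199917805
```

View pics/s.png

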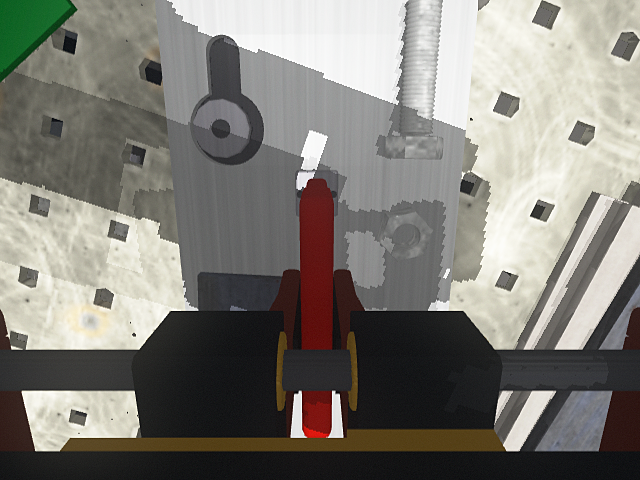

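The head (221,128) now stands in the round hole (227,129), partly offset by parallax. I'll compute the true residual before lifting.

```bash
python3 - <<'E'
from h import *
yaw=.332;u=np.array([-np.sin(yaw),np.cos(yaw),0]);x=np.array([np.cos(yaw),np.sin(yaw),0])
a=env.read_state();c=cam("wrist",a)
d=onz(c,(221,128),45)-onz(c,(226.8,129),37.3);print("residual stud-entry along",d@u,"across",d@x)
im=viewer.camera("top");cv2.imwrite("pics/st.png",cv2.resize(im[150:280,230:410],None,fx=4,fy=4,interpolation=cv2.INTER_CUBIC))
E
```

```text
residual stud-entry along 0.44651963009202805 across -1.0342706788144274
```

The residual is under 1.1 mm against 4.5 mm of play, so I'll lift straight up, force-guarded at first.

```bash
python3 - <<'E'
from h import *
yaw=.332;u=np.array([-np.sin(yaw),np.cos(yaw),0]);x=np.array([np.cos(yaw),np.sin(yaw),0])
p=np.array([602.3,5.8,154.])+u*28.5-x*.5
s=env.move_l(p+[0,0,20],rate=20,f_stop=6);a=env.read_state();print(s,a["tool_pos"],a["force"],a["wrist_torque"])
if not s:
    s=env.move_l(p+[0,0,170],rate=60,f_stop=15);env.hold(.5);a=env.read_state();print(s,a["time_s"],a["tool_pos"],a["force"],a["wrist_torque"],a["width"])
    cv2.imwrite("pics/l.png",viewer.camera("wrist"))
    im=viewer.camera("side");cv2.imwrite("pics/ls.png",cv2.resize(im[120:300,270:470],None,fx=3,fy=3,interpolation=cv2.INTER_CUBIC))
E
```

```text
False [592.44  32.56 173.86] [ 0.6   0.15 -7.38] [-0.05  0.01  0.03]
False 14.1917 [592.54  32.58 323.99] [ 0.18  0.73 -7.05] [-0.01  0.08 -0.02] 12.215787182490931
```

View pics/l.png

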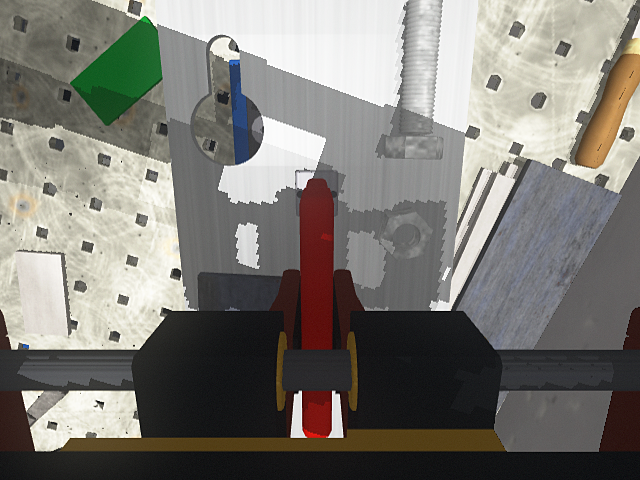

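View pics/ls.png

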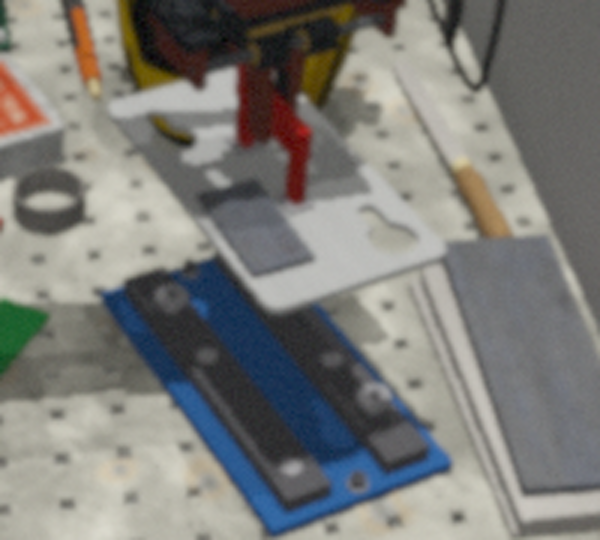

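The plate is free above the base. In the wrist view the handle, hole b (227,127), bolt and nut sit where they did before the lift, so there was no slip or tilt. The tab shows in the side view. I'll do a stillness check and hand in.

```bash
python3 - <<'E'
from h import *
from station import workorder
env.hold(.5);a=env.read_state();print(a["time_s"],a["tool_pos"],abs(a["dq"]).max(),R.from_quat(a["orientation"]).as_matrix()[:,2],a["force"])
workorder.sign_off()
E
```

```text
14.7917 [592.53  32.58 324.01] 0.0011367862413693844 [-0.  0. -1.] [ 0.9   0.35 -7.36]
the job is handed in; nothing more can be done
```

The carrier plate is off its studs. The arm is holding it level and still over the base, its underside about 200 mm above the table, with all three parts still on it. I handed the job in at 14.8 s.

- **What I did:** I gripped the red bar, took the plate's weight with a lift of about 1 mm, and slid it 28.2 mm along plate +y. I then lifted it straight up, force-guarded. No force stop tripped, and the tool carried a steady load of about 7 N.
- **Before the lift:** hole b was within about 1.1 mm of its stud, against 4.5 mm of play. I did not measure hole a after the slide because the gripper hid it. Its offset before the slide agreed with hole b's to within 1 mm.
- **After the lift:**
  - The tool was vertical and still, with the bar held at 12.2 mm.
  - The wrist view showed the bolt, nut and hole b in the same places as before the lift.
  - The tab was visible on the plate in the side view.
- **Disagreements:** two wrist views put the bar's top at about 105 mm, against 108 mm from the text, so I used the text's height for the grasp. One stud's head came out at about 41 mm instead of 45 mm. The 200 mm height comes from the arm's travel and the stated start height; I did not measure it separately in the pictures.

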